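# Prop the drying tray's hinged cover ajar

### The arm

A 6-joint arm with a two-finger parallel gripper is mounted at the origin on the work surface; the furniture and walls round the work are solid. World frame = base frame: x ahead of the robot, y to its left, z up, the work surface at z = 0. Lengths are in mm, angles in degrees, forces in N, time in s.
With the tool pointing down it reaches from about 275 to 875 mm from the base axis. Payload 12.5 kg.
Tool frame: the origin (TCP) lies on the mounting face of the last link; the fingertips stand 173 mm ahead of it and the grasp point (between the pads) lies 155 mm ahead of it; z points along the fingers, y is the line along which they close (so a half turn about z gives the same grasp; the last joint's range is limited). The gripper opens to 85 mm and grips with 20 to 120 N. Pads are 22 mm wide; open, the fingers measure 114 mm over their backs; the gripper's body (76 mm by 85 mm) begins 54 mm behind the grasp point. The pads swing forward as they close: fully open they stand 13 mm farther back than shut.
Start: joints at [71.127, 20.094, 94.641, -0, 65.266, -4.847], TCP at [133.268, 533.597, 404.69] pointing down, gripper open.
Joint ranges: [-157.81, 157.81], [-45, 120.19], [0.68, 151.7], [-89.99, 269.99], [4.06, 180], [-164.3, 164.3]. Speed limits (degrees/s): [127.2, 127.2, 159.86, 180, 180, 180].

### API

Orientations are given as a 3x3 rotation matrix whose columns are the frame's x, y, z axes.
In Python, from workcell import robot, get_image, camera_params, workorder gives the robot as it stands. Calls block until the motion is done:
- robot.goto(position, orientation): joint-space move of the TCP to a pose.
- robot.move_straight(position, speed=150, orientation=None, f_stop=None): straight line of the TCP; orientation=None keeps the orientation; speed is the mean speed in mm/s. With f_stop (N) it stops when the force on the tool has changed by that much, and returns True; else False.
- robot.movej(angles): joint-space move.
- robot.set_gripper(opening, effort=None): finger opening in mm; effort is the grip in N (None keeps the last); returns when the fingers have stopped.
- robot.pause(seconds).
- robot.inverse_kinematics(position, orientation): joint angles nearest the present ones, or None.
- robot.get_state(): the state.
- get_image(name): name is "side" or "top"; returns the picture (480x640x3 uint8, red, green, blue); there is no depth.
- camera_params(name): a dict with "fx", "fy", "cx", "cy" (pixels), "rvec" (rotation vector, rad) and "tvec" (3), from world to camera coordinates, as OpenCV has them. Camera axes: x right, y down, z forward; pixel columns grow to the right and rows downward; lengths in mm; the calibration is good to about 2 mm. A picture is of the moment at which its call begins. camera_params takes no time and is no camera call.
A pose or a line that the arm cannot do raises robot.MotionError and nothing moves.
- workorder.finish_job(): hands the job in; it is judged then, once.
The state is a dict: "t": time; "q": joint angles; "qd": joint speeds; "tau": joint torques, N m; "eef_pos": TCP position; "ee_rot": TCP orientation; "wrist_force": force on the tool from outside, world axes, zero at the start; "wrist_torque": the same for the moment, N m; "finger_gap": finger opening in mm; "grasp_force": force on a finger pad.
Only numpy, scipy, OpenCV 4.12 (cv2) and the standard library are available. Lean on these libraries where they do the work, as an engineer would, in place of code of your own. Each camera call takes 0.05 s, during which the arm holds its last target. There are 200 camera calls.

### The job

The printed jar lids in the shallow metal tray need air to dry: swing the tray's hinged cover right up until it leans back against its stops and let go of it, stand the wooden block on end on the middle of the rubber pad inside the tray, then take the cover's bar again and lower the cover gently onto the block, so that it stays propped about 30 degrees open. Do not drop the cover, press it down on the block, or disturb the lids, the bottle and the tape roll.

Things in the scene. Friction and masses are not known exactly. Their poses are not given: they have to be found in the camera images.
- tray: Fixed open aluminium tray with a hinged cover: 190 (its x) x 180 (its y) x 46 mm high, walls and floor 4 mm. Origin: centre of its underside, on the table. Its z is up; its +y side carries the hinge, the cover's free edge and pull bar are on its -y side.
- cover (a joint): Angle of the cover, rad: 0 closed (level on the tray), grows as it opens; 1.75 (100 degrees) is the back stop, where it leans and stays by itself. Below about 1.5 it falls shut when let go (0.35 kg, some hinge friction).
- hinge_line (a point): Middle of the hinge axis, which runs along the tray's x, 90 mm to +y of the tray's origin and 48 mm above its underside. The underside of the cover plate (5 mm thick, 196 x 188 mm) lies on this axis.
- pull_bar (a point): Middle of the cover's pull bar: round steel, 11 mm thick, 140 mm long, parallel to the hinge axis, 232 mm from it, 7.5 mm above the plate's underside plane. Two arms 10 mm wide, 62 mm either side of the middle, carry it; between them a 38 mm gap parts bar and plate edge. It turns with the cover and can be pinched from above at any angle; height 56 mm closed, 275 mm fully open.
- prop_block: Loose plain wooden block 110 x 40 x 40 mm, lying flat on the table at the start. Origin: centre of its 110 x 40 underside as it lies; its x runs along the 110 mm length, its z is up while it lies.
- block_mid (a point): Centre of the wooden block (55 mm above what it stands on when on end).
- pad (a point): Centre of the upper face of the black rubber pad, 60 x 60 x 3 mm, fixed to the tray floor near the -y wall; its top is 7 mm above the table. It is 138 mm from the hinge axis, in the middle of the tray's x.
- lid_a: Black jar lid, 60 mm in diameter, 14 mm high, lying in the tray near the hinge, on the tray's -x half. Origin: centre of its underside.
- lid_b: Same kind of lid on the tray's +x half.
- bottle: White squeeze bottle with a green nozzle, 44 mm in diameter, 121 mm tall, standing on the table. Origin: centre of its underside.
- tape: Roll of brown tape lying flat, 90 mm in diameter, 40 mm high. Origin: centre of its underside.
There are look-alikes about, which are no part of the job. Of the things that look like the prop_block, the larger one is meant.

How it is judged (in metres and radians):
On the way, in this order (a step that is already met when the one before it is completed fails the run):
1. the cover leans back on its stops, let go (value of joint cover above 1.65 rad and contact force between the fingers and cover below 0.1 N), for 0.2 s.
2. the block stands on end on the pad, let go, with the cover still fully open (angle between the x axis of prop_block and the z axis of tray, either way round below 0.08 rad and horizontal distance between block_mid and pad below 0.015 m and z of block_mid in the frame of tray below 0.066 m and contact force between the fingers and prop_block below 0.1 N and contact force between the fingers and cover below 0.1 N and value of joint cover above 1.6 rad), for 0.2 s.
At the end, for the whole second after the job is handed in: The block stands on end on the pad (upright within 0.08 rad, its centre within 15 mm of the pad's centre), the cover rests on it at 0.42 to 0.64 rad (24 to 37 degrees) and presses on it with more than 0.2 N; all at rest and let go (angle between the x axis of prop_block and the z axis of tray, either way round below 0.08 rad and horizontal distance between block_mid and pad below 0.015 m and z of block_mid in the frame of tray below 0.066 m and contact force between the fingers and prop_block below 0.1 N and contact force between the fingers and cover below 0.1 N and value of joint cover between 0.42 and 0.64 rad and contact force between cover and prop_block above 0.2 N and linear speed of prop_block below 0.02 m/s and velocity of joint cover between -0.05 and 0.05 rad/s); the robot touches nothing.
It fails at once if the cover falls or is swung down faster than 2.5 rad/s (velocity of joint cover below -2.5 rad/s).
It fails at once if the cover is pressed on the block with more than 40 N (contact force between cover and prop_block above 40 N).
It fails at once if a lid, the bottle or the tape roll is moved more than 25 mm (distance of any of lid_a, lid_b, bottle, tape from where it was at the start of the episode above 0.025 m).
It also fails if it takes over 72 s, if anything falls off the work surface, if the arm or the gripper's body presses on something with over 40 N, if the wrist force passes 120 N, or if a joint passes its speed limit or range.

## Working session

There is one attempt and no reset: what is moved stays moved. The work goes in short steps, each a Python script; the robot and the scene stay as the last script left them, time stands still between calls to the robot, and variables do not carry over. Pictures are saved under pics/ and viewed, at most 10 in all, crops included, and the job is handed in when it is done.

```bash
mkdir -p pics; ls
python3 - <<'E'
from workcell import robot,get_image,camera_params
import cv2
for n in("side","top"):
    cv2.imwrite(f"pics/{n}0.png",get_image(n)[:,:,::-1]); print(n,camera_params(n))
E
```

```text
pics
side {'fx': 522.6808386969606, 'fy': 522.6808386969606, 'cx': 317.61089116933215, 'cy': 236.46287457927525, 'rvec': array([ 1.8676036 , -2.01340215,  0.51177306]), 'tvec': array([ -44.65861757,  431.90785237, 1085.35681888])}
top {'fx': 611.7643941808491, 'fy': 611.7643941808491, 'cx': 326.98355088281596, 'cy': 222.61742798241272, 'rvec': array([ 2.17376532, -2.15237894,  0.10900786]), 'tvec': array([ -80.19134669,  452.86251097, 1722.23795018])}
```

View pics/top0.png

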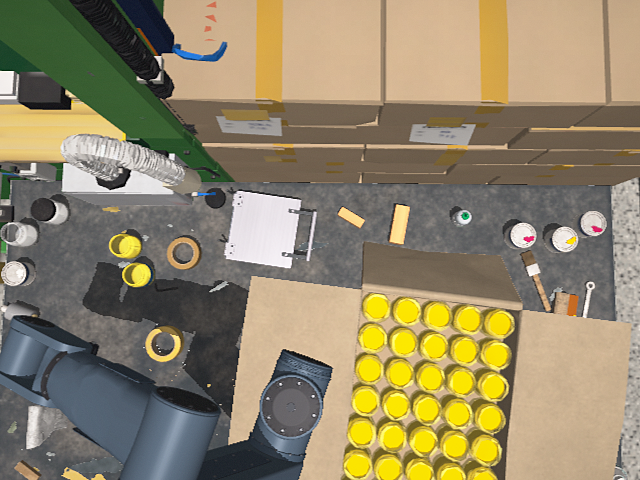

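View pics/side0.png

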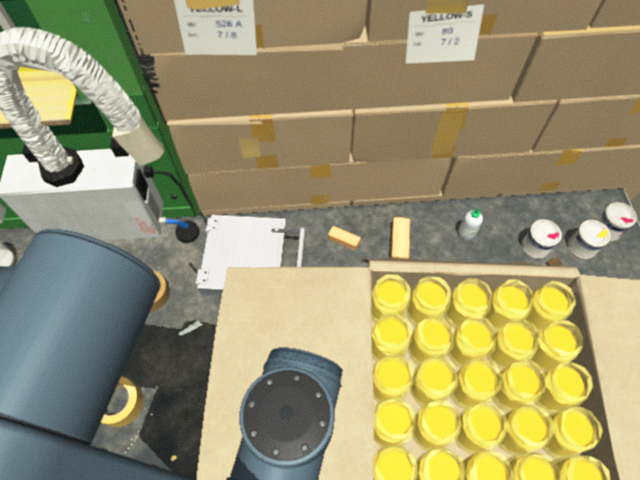

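Top view: tray about (265,228) with its bar at (312,235), hinge on the left. The large block is at (400,223) and its small look-alike at (350,216). Next I enlarge this region and set up the ray helpers.

```bash
cat > h.py <<'E'
import numpy as np, cv2
from workcell import robot,get_image,camera_params
def cam(n):
    p=camera_params(n); R=cv2.Rodrigues(np.array(p['rvec']))[0]; t=np.array(p['tvec'])
    K=np.array([[p['fx'],0,p['cx']],[0,p['fy'],p['cy']],[0,0,1]]); return K,R,t
def ray(n,uv):
    K,R,t=cam(n); d=R.T@np.linalg.solve(K,[uv[0],uv[1],1.]); return -R.T@t,d/np.linalg.norm(d)
def on_z(n,uv,z):
    c,d=ray(n,uv); return c+d*(z-c[2])/d[2]
def tri(a,b):
    (c1,d1),(c2,d2)=ray("top",a),ray("side",b)
    s=np.linalg.lstsq(np.c_[d1,-d2],c2-c1,rcond=None)[0]
    p,q=c1+d1*s[0],c2+d2*s[1]; return (p+q)/2,np.linalg.norm(p-q)
def proj(n,P):
    K,R,t=cam(n); v=K@(R@np.asarray(P,float)+t); return v[:2]/v[2]
E
python3 - <<'E'
from h import *
np.set_printoptions(precision=1,suppress=True)
a=cv2.imread("pics/top0.png");b=cv2.imread("pics/side0.png")
ca=cv2.resize(a[180:280,150:350],None,fx=4,fy=4,interpolation=cv2.INTER_CUBIC)
cv2.imwrite("pics/top0c.png",ca)
print("cams",ray("top",(320,240)),ray("side",(320,240)))
for n,im in(("top",a),("side",b)):
    h=cv2.cvtColor(im,cv2.COLOR_BGR2HSV)
    m=cv2.inRange(h,(10,90,150),(24,255,255)); m[:180]=0;m[265:]=0
    for c in cv2.findContours(m,0,2)[0]:
        if cv2.contourArea(c)>100:
            r=cv2.minAreaRect(c); print(n,r,cv2.contourArea(c)); print(np.array([on_z(n,p,40) for p in cv2.boxPoints(r)]))
print("flaps",tri((249,277),(228,268)),tri((363,243),(371,262)),tri((504,283),(580,266)))
print("flapcorner z0", on_z("top",(249,277),0))
print("bar",[on_z("top",p,56) for p in((316,210),(307,262))],"hinge",[on_z("top",p,50) for p in((234,191),(225,260))])
E
```

```text
cams (array([ 266.6,  -88.2, 1760.3]), array([ 0.1,  0. , -1. ])) (array([-151.2,  -43.3, 1158.4]), array([ 0.5, -0. , -0.9]))
top ((182.5, 250.5), (27.0, 31.0), 90.0) 275.0
[[406.7 375.8  40. ]
 [407.6 288.1  40. ]
 [331.4 285.6  40. ]
 [330.6 372.9  40. ]]
top ((350.8529357910156, 216.91175842285156), (26.7537784576416, 9.603920936584473), 30.963754653930664) 230.0
[[ 476.3 -103.7   40. ]
 [ 500.  -117.5   40. ]
 [ 461.3 -182.7   40. ]
 [ 437.8 -168.8   40. ]]
top ((399.23199462890625, 224.22401428222656), (14.489720344543457, 38.99702835083008), 10.304845809936523) 508.0
[[ 398.3 -250.    40. ]
 [ 507.6 -269.8   40. ]
 [ 500.6 -310.2   40. ]
 [ 391.4 -290.1   40. ]]
side ((343.52587890625, 237.4396514892578), (32.03877258300781, 14.837628364562988), 23.198591232299805) 416.5
[[ 461.1  -99.1   40. ]
 [ 498.4 -116.6   40. ]
 [ 457.2 -185.2   40. ]
 [ 421.  -167.    40. ]]
side ((400.0, 237.5), (41.0, 18.0), 90.0) 672.0
[[ 507.9 -265.7   40. ]
 [ 504.4 -310.4   40. ]
 [ 391.3 -292.5   40. ]
 [ 394.6 -249.7   40. ]]
flaps (array([293. , 108.4, 253.8]), np.float64(8.691561863230083)) (array([ 393.1, -189.9,   33.6]), np.float64(23.97068980327057)) (array([ 266.3, -543.9,  241.3]), np.float64(65.9198100147178))
flapcorner z0 [297.2 146.6   0. ]
bar [array([485.5, -44.7,  56. ]), array([339.4, -21.4,  56. ])] hinge [array([538.3, 188.2,  50. ]), array([343. , 208.2,  50. ])]
```

View pics/top0c.png

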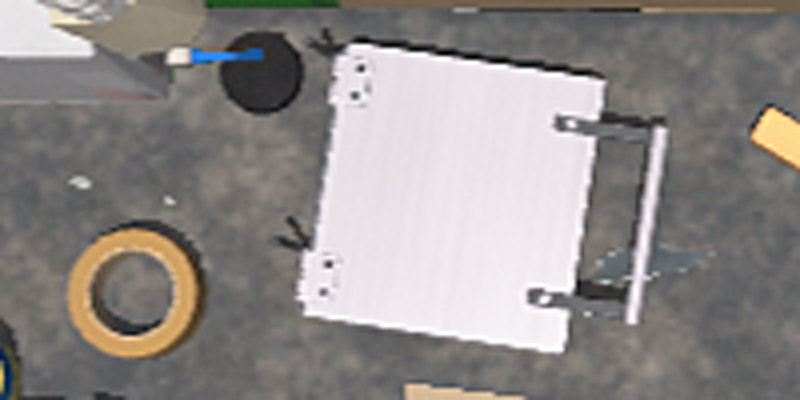

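The enlarged crop shows cover corners at about (236.5,190), (301,199.5), (290.5,268) and (225.5,258), and bar ends at (315,211.7) and (308,260.5). The brown tape roll is centred at (184,253). Next I fit the tray pose, locate the carton flaps and wall, and check that the arm can reach.

```bash
cat >> h.py <<'E'
def rot(az,tilt,y=None):
    """tool z: 'tilt' deg from straight down towards horizontal azimuth az (deg); tool y horizontal, perpendicular to az"""
    a,t=np.radians([az,tilt]); h=np.array([np.cos(a),np.sin(a),0]); z=np.sin(t)*h-np.cos(t)*np.array([0,0,1])
    y=np.array([-h[1],h[0],0]); return np.c_[np.cross(y,z),y,z]
def tcp(p,R): return np.asarray(p)-155*R[:,2]
E
python3 - <<'E'
from h import *
np.set_printoptions(precision=1,suppress=True)
px=[((236.5,190.25),53),((301.25,199.5),53),((290.5,268.25),53),((225.5,258.25),53),((315,211.75),55.5),((308.25,260.5),55.5)]
L=np.array([[98,0],[98,-188],[-98,-188],[-98,0],[70,-232],[-70,-232]],float)
W=np.array([on_z("top",p,z)[:2] for p,z in px])
U,S,Vt=np.linalg.svd((L-L.mean(0)).T@(W-W.mean(0))); R=(U@Vt).T
o=W.mean(0)-R@L.mean(0); print("hinge",o,"yaw",np.degrees(np.arctan2(R[1,0],R[0,0])),"det",np.linalg.det(R)); print(W-(L@R.T+o))
print("pad",R@[0,-138]+o)
# check in side view
print("side proj bar ends",[proj("side",[*(R@[s,-232]+o),55.5]) for s in(70,-70)])
print("wall foot",on_z("top",(350,184),0),on_z("top",(480,184),0),on_z("side",(300,206),0))
for a,b in(((365,243),(371,262)),((363,290),(372,275)),((249,277),(228,268)),((520,305),(582,278))):print(tri(a,b))
E
python3 - <<'E'
import cv2
b=cv2.imread("pics/side0.png")
cv2.imwrite("pics/side0c.png",cv2.resize(b[190:340,190:450],None,fx=3,fy=3,interpolation=cv2.INTER_CUBIC))
E
```

```text
hinge [443.9 195.7] yaw -7.81963865317955 det 0.9999999999999994
[[-0.9 -1.7]
 [-0.   1.2]
 [ 0.5  1.6]
 [ 0.9 -2.6]
 [-1.1  1.7]
 [ 0.7 -0.2]]
pad [425.1  59. ]
side proj bar ends [array([302.5, 229. ]), array([297.8, 281.7])]
wall foot [ 570.  -141.4    0. ] [ 573.5 -519.6    0. ] [583.4 -41.2   0. ]
(array([ 394. , -193.1,   30.4]), np.float64(18.451382547982))
(array([ 263.6, -169.5,  240.3]), np.float64(3.2575425042855795))
(array([293. , 108.4, 253.8]), np.float64(8.691561863230083))
(array([ 227.1, -559.5,  246.1]), np.float64(16.354629742765383))
```

View pics/side0c.png

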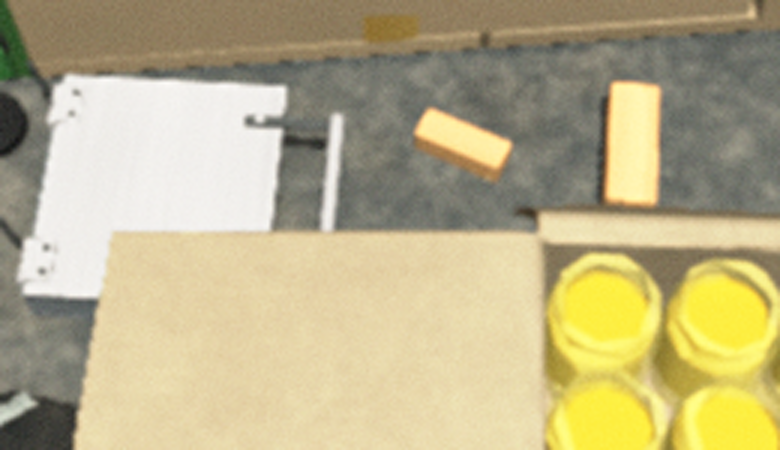

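The side crop agrees with the tray fit: the bar's far end is seen at about (301.7,227.7) and predicted at (302.5,229). The carton's left flap sits near z 250 for x<293, and its back flap slopes down to x≈394. The plan is to open the cover, turn the lying block along the tray's y, regrasp it tilted by -45° and place it tilted by +45°. I check IK for that next.

```bash
cat >> h.py <<'E'
YAW=-7.82; HINGE=np.array([443.9,195.7,48.])
def tray(x,y,z=0):  # hinge-centred tray coords -> world (z above table)
    c,s=np.cos(np.radians(YAW)),np.sin(np.radians(YAW)); return np.array([HINGE[0]+c*x-s*y,HINGE[1]+s*x+c*y,z])
def bar(deg):
    t=np.radians(deg); return tray(0,-232*np.cos(t)+7.5*np.sin(t),48+232*np.sin(t)+7.5*np.cos(t))
FLIP=np.diag([-1,-1,1.])
E
python3 - <<'E'
from h import *
np.set_printoptions(precision=1,suppress=True)
ik=lambda p,R:robot.inverse_kinematics(tcp(p,R),R)
PAZ=YAW+90
P=[("bar0",bar(0),rot(YAW,0)),("bar50",bar(50),rot(YAW,0)),("bar100",bar(100),rot(YAW,0)),("blk",[449.5,-280,22],rot(-10.3,0)),
("turn+",[450,-290,22],rot(PAZ,0)),("re+",[450,-270,28],rot(PAZ,-45)),("place",tray(0,-146,82),rot(PAZ,45)),("placehi",tray(0,-146,222),rot(PAZ,45))]
for n,p,R in P:
    for f in(np.eye(3),FLIP):
        q=ik(p,R@f); print(n,tcp(p,R),None if q is None else np.array(q))
E
```

```text
bar0 [412.3 -34.1 210.5] [-11.2  26.2 122.   -0.   31.7 -93.4]
bar0 [412.3 -34.1 210.5] [-11.2  26.2 122.   -0.   31.7  86.6]
bar50 [424.4  53.7 385.5] [  1.    8.6 112.9  -0.   58.5 -81.2]
bar50 [424.4  53.7 385.5] [  1.    8.6 112.9  -0.   58.5  98.8]
bar100 [450.4 242.9 430.2] [ 23.1  14.6  98.4  -0.   67.  -59.1]
bar100 [450.4 242.9 430.2] [ 23.1  14.6  98.4  -0.   67.  120.9]
blk [ 449.5 -280.   177. ] [ -37.    37.8  105.5   -0.    36.7 -116.7]
blk [ 449.5 -280.   177. ] [-37.   37.8 105.5  -0.   36.7  63.3]
turn+ [ 450. -290.  177.] [-37.8  38.2 104.6  -0.   37.2 150. ]
turn+ [ 450. -290.  177.] [-37.8  38.2 104.6  -0.   37.2 -30. ]
re+ [ 464.9 -161.4  137.6] [ -17.1   42.9  111.9  -74.2   46.5 -125.4]
re+ [ 464.9 -161.4  137.6] [-17.1  42.9 111.9 -74.2  46.5  54.6]
place [409.1 -57.5 191.6] [-23.3  32.7 121.7  55.1  56.2 120.1]
place [409.1 -57.5 191.6] [-23.3  32.7 121.7  55.1  56.2 -59.9]
placehi [409.1 -57.5 331.6] [-23.3  15.2 118.6  46.8  69.3 138. ]
placehi [409.1 -57.5 331.6] [-23.3  15.2 118.6  46.8  69.3 -42. ]
```

```bash
cat > s1.py <<'E'
from h import *
np.set_printoptions(precision=1,suppress=True)
R=rot(YAW,0)@FLIP
st=lambda s:(lambda d:print(s,round(d['t'],1),"gap",d['finger_gap'],"grip",d['grasp_force'],"F",np.array(d['wrist_force']),np.array(d['eef_pos'])))(robot.get_state())
robot.goto([250,350,430],R); 
up=tcp(bar(0),R)+[0,0,110]; robot.goto(up,R); robot.set_gripper(36,20); st("above")
print(robot.move_straight(tcp(bar(0),R),120,f_stop=10)); st("down")
robot.set_gripper(0,20); st("grip")
for a in(4,8): robot.move_straight(tcp(bar(a),R),80)
st("8deg"); cv2.imwrite("pics/top1.png",get_image("top")[150:300,150:400,::-1].repeat(3,0).repeat(3,1))
E
python3 s1.py
```

```text
above 4.5 gap 36.10277484946618 grip 0.0 F [-1.2  0.1 -0.2] [412.3 -34.1 320.5]
False
down 5.5 gap 36.27848989269186 grip 0.0 F [0.8 0.2 0.4] [412.5 -34.2 211. ]
grip 5.9 gap 10.49848626951287 grip 19.70511943101883 F [ 5.  24.7  4. ] [412.6 -32.9 211.1]
8deg 6.6 gap 9.761868403621811 grip 19.83381226658821 F [ 6.  22.8 -5.3] [413.  -29.6 243.2]
```

```bash
cat > s2.py <<'E'
from h import *
np.set_printoptions(precision=1,suppress=True)
R=rot(YAW,0)@FLIP
st=lambda s:(lambda d:print(s,round(d['t'],1),"gap",round(d['finger_gap'],1),"grip",round(d['grasp_force'],1),"F",np.array(d['wrist_force']),np.array(d['eef_pos'])))(robot.get_state())
for k in(1,2,3):
    robot.move_straight(tcp(bar(8),R)+[0,k,0],20); st(k)
    if abs(robot.get_state()['wrist_force'][1])<8: break
E
python3 s2.py
```

```text
1 6.9 gap 10.2 grip 19.9 F [ 4.2 11.6 -3.7] [413.1 -29.2 243. ]
2 7.2 gap 10.0 grip 20.1 F [ 3.6  0.7 -1.7] [413.1 -28.9 243.1]
```

View pics/top1.png

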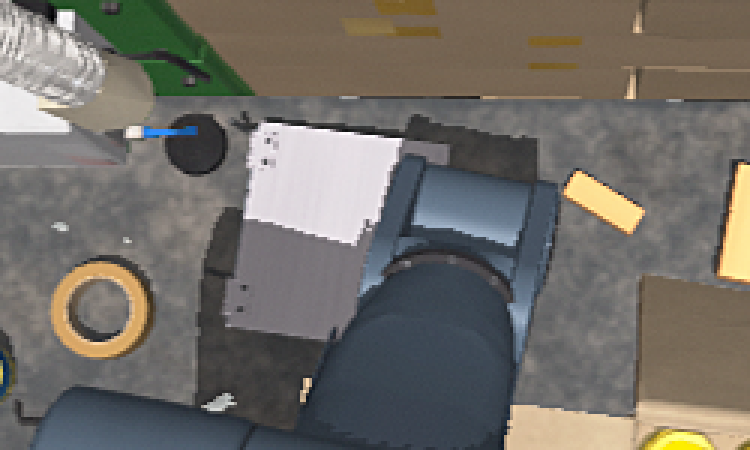

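The picture shows the gripper on the bar with the cover slightly raised. The force settled after a 2 mm shift, so I move the hinge estimate by +2 mm in y and swing the cover open.

```bash
sed -i 's/443.9,195.7,48/443.9,197.7,48/' h.py
cat >> h.py <<'E'
np.set_printoptions(precision=1,suppress=True)
def st(s):
    d=robot.get_state(); print(s,round(d['t'],1),"gap",round(d['finger_gap'],1),"grip",round(d['grasp_force'],1),"F",np.array(d['wrist_force']),np.array(d['eef_pos']))
E
cat > s3.py <<'E'
from h import *
R=rot(YAW,0)@FLIP
for a in range(16,97,8):
    robot.move_straight(tcp(bar(a),R),130)
    if a%16==0: st(a)
    if np.linalg.norm(robot.get_state()['wrist_force'])>60: st("HIGH"); break
else:
    print(robot.move_straight(tcp(bar(100),R),60,f_stop=15)); st(100)
    cv2.imwrite("pics/side2.png",get_image("side")[:,:,::-1])
E
python3 s3.py
```

```text
16 7.6 gap 10.1 grip 20.2 F [ 4.1 -2.5 -0.1] [414.  -21.3 274.3]
32 8.4 gap 10.0 grip 21.0 F [  0.8 -15.5   8.6] [417.9   5.8 332.1]
48 9.2 gap 10.5 grip 22.2 F [ -3.1 -18.7  21.5] [423.8  48.3 380.9]
64 10.0 gap 10.0 grip 22.3 F [-1.4 -7.8 17.3] [431.4 103.3 415. ]
80 10.8 gap 10.1 grip 21.9 F [ 1.8 -1.8 10. ] [439.9 165.1 432.4]
96 11.6 gap 10.2 grip 21.6 F [6.  0.2 4.2] [448.6 229.  432.3]
False
100 12.0 gap 10.0 grip 21.5 F [ 6.9 -0.4  0.7] [450.7 245.  429.3]
```

```bash
cat > s4.py <<'E'
from h import *
R=rot(YAW,0)@FLIP
robot.set_gripper(34,20); st("open")
p=tcp(bar(100),R)+[0,0,60]; robot.move_straight(p,120); st("up")
robot.goto([430,0,420],R); Rb=rot(-10.3,0)@FLIP
robot.goto([449.5,-280,300],Rb); robot.set_gripper(85)
a,b=get_image("top"),get_image("side")
im=np.vstack([a[150:300,150:430],b[150:300,170:450]])[:,:,::-1]
cv2.imwrite("pics/s4.png",cv2.resize(im,None,fx=2,fy=2,interpolation=cv2.INTER_CUBIC))
cv2.imwrite("pics/top4.png",a[:,:,::-1]);cv2.imwrite("pics/side4.png",b[:,:,::-1]); st("x")
E
python3 s4.py
```

```text
open 12.4 gap 34.2 grip 0.0 F [ 0.6 -0.8 -0.7] [450.2 244.9 429.7]
up 13.0 gap 34.0 grip 0.0 F [ 0.2  0.4 -0.7] [450.2 244.9 489.5]
x 15.9 gap 84.9 grip 0.0 F [ 0.  -0.5  0.2] [ 449.5 -280.   300. ]
```

View pics/s4.png

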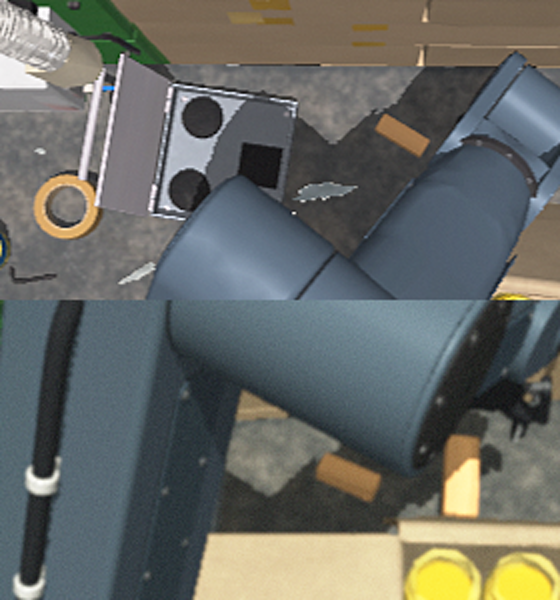

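The cover leans back open, with the lids and pad visible and the pad centred at about top pixel (280,233). Next I check the pad position, then turn and regrasp the block.

```bash
cat > s5.py <<'E'
from h import *
a=cv2.imread("pics/top4.png"); m=cv2.inRange(a,(0,0,0),(28,28,28)); g=np.zeros_like(m); g[215:250,265:295]=m[215:250,265:295]
c=max(cv2.findContours(g,0,2)[0],key=cv2.contourArea); r=cv2.minAreaRect(c); print("pad",r,on_z("top",r[0],7),"expected",tray(0,-138,7))
Rb=rot(-10,0)@FLIP; PAZ=YAW+90; Rt=rot(PAZ,0)@FLIP
b=np.array([449.5,-280,22]); t=np.array([462,-285,23.])
robot.set_gripper(65); print(robot.move_straight(tcp(b,Rb),130,f_stop=10)); st("down")
robot.set_gripper(0,40); st("grip")
robot.move_straight(tcp(b,Rb)+[0,0,60],130); st("lift")
robot.goto(tcp(t,Rt)+[0,0,60],Rt); st("turned")
print(robot.move_straight(tcp(t,Rt),80,f_stop=6)); st("low")
robot.set_gripper(60); robot.move_straight(tcp(t,Rt)+[0,0,90],150); st("rel")
E
python3 s5.py
```

```text
pad ((279.5135498046875, 232.41891479492188), (19.234682083129883, 19.39908218383789), 9.462322235107422) [425.8  60.8   7. ] expected [425.1  61.    7. ]
False
down 17.3 gap 65.1 grip 0.0 F [ 0.7 -0.3 -0. ] [ 449.7 -280.2  177.7]
grip 17.6 gap 39.7 grip 41.1 F [-0.6  1.5  5.2] [ 449.7 -280.1  177.7]
lift 18.2 gap 39.7 grip 40.3 F [-0.6  1.2 -0.4] [ 449.3 -279.8  236.6]
turned 19.7 gap 39.5 grip 40.3 F [ 0.5 -0.2 -2. ] [ 461.9 -284.9  237.6]
True
low 20.4 gap 39.7 grip 41.4 F [-0.8  1.2  6.3] [ 461.6 -284.7  177.6]
rel 21.5 gap 60.2 grip 0.0 F [-0.7  0.2 -1.3] [ 461.8 -284.8  267.3]
```

```bash
cat > s6.py <<'E'
from h import *
PAZ=YAW+90; u=np.array([np.cos(np.radians(PAZ)),np.sin(np.radians(PAZ)),0])
Rm,R0,Rp=[rot(PAZ,k)@FLIP for k in(-45,0,45)]
g=np.array([461.7,-284.8,28])+20*u
T=tcp(g,Rm); robot.goto(T-70*Rm[:,2],Rm); st("pre")
print(robot.move_straight(T,90,f_stop=10)); st("at")
robot.set_gripper(0,60); st("grip")
robot.move_straight(T+[0,0,200],150); st("lift")
robot.goto(tcp([450,-150,260],R0),R0)
robot.goto(tcp(tray(0.5,-146,230),Rp),Rp); st("placehi")
a,b=get_image("top"),get_image("side")
im=np.vstack([a[150:300,150:430],b[130:280,170:450]])[:,:,::-1]
cv2.imwrite("pics/s6.png",cv2.resize(im,None,fx=2,fy=2,interpolation=cv2.INTER_CUBIC))
E
python3 s6.py
```

```text
pre 22.7 gap 60.0 grip 0.0 F [-0.2 -0.6 -0. ] [ 486.  -107.7  186.9]
False
at 23.6 gap 60.1 grip 0.0 F [-0.4  0.1 -0.4] [ 479.5 -156.3  137.9]
grip 23.9 gap 39.2 grip 60.7 F [0.3 3.  5.6] [ 479.6 -156.2  138.1]
lift 25.4 gap 39.3 grip 60.2 F [ 0.2  0.1 -0.8] [ 479.2 -156.3  336.8]
placehi 27.2 gap 39.1 grip 60.4 F [ 0.   1.  -0.8] [409.9 -55.8 339.6]
```

View pics/s6.png

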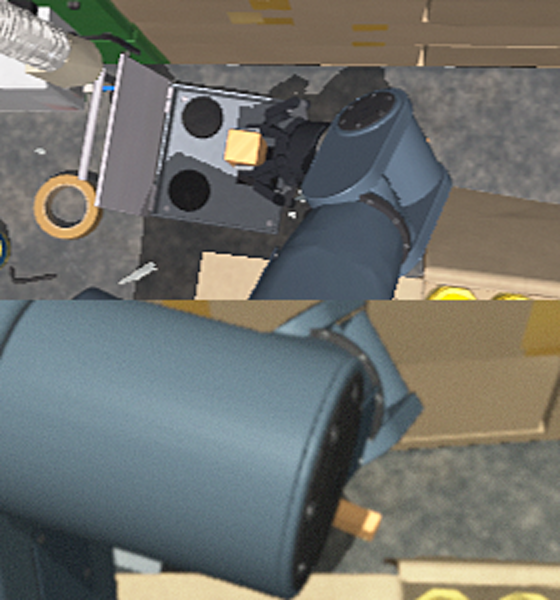

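The block is held upright over the tray, its top face at about top pixel (272,223). Now I lower it, release and retreat.

```bash
cat > s7.py <<'E'
from h import *
print("blk top",on_z("top",(272.5,223.5),265),tray(0.5,-138))
Rp=rot(YAW+90,45)@FLIP; T=tcp(tray(0.5,-146,79),Rp)
robot.move_straight(T+[0,0,15],120); st("near")
print(robot.move_straight(T-[0,0,4],25,f_stop=5)); st("touch")
robot.set_gripper(48,20); robot.pause(0.2); robot.set_gripper(62); st("rel")
robot.move_straight(np.array(robot.get_state()['eef_pos'])-120*Rp[:,2],120); st("back")
R=rot(YAW,0)@FLIP
robot.goto([400,-80,480],R); robot.goto([300,200,520],R); st("clear")
a,b=get_image("top"),get_image("side")
im=np.vstack([a[150:300,150:430],b[130:280,170:450]])[:,:,::-1]
cv2.imwrite("pics/s7.png",cv2.resize(im,None,fx=2,fy=2,interpolation=cv2.INTER_CUBIC))
cv2.imwrite("pics/top7.png",a[:,:,::-1])
E
python3 s7.py
```

```text
blk top [424.2  56.5 265. ] [425.6  60.9   0. ]
near 28.6 gap 39.3 grip 60.4 F [-0.1  0.1 -0.8] [409.8 -55.6 204.1]
True
touch 29.1 gap 38.8 grip 60.7 F [0.7 2.2 5. ] [409.7 -55.6 190.9]
rel 29.9 gap 62.1 grip 0.0 F [0.  0.2 0.9] [409.5 -55.6 191. ]
back 31.0 gap 62.0 grip 0.0 F [-0.1 -0.9 -0.7] [ 397.9 -139.3  275.5]
clear 34.1 gap 62.1 grip 0.0 F [0.7 0.2 0.2] [300.4 199.6 519.8]
```

View pics/s7.png

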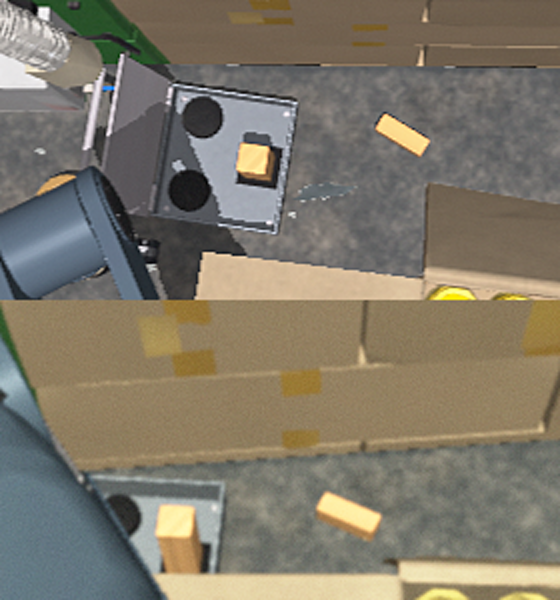

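The block stands upright on the pad at about top pixel (277,230), and the cover is still open. Now I confirm its offset from the pad, take the bar again and lower the cover to 35°.

```bash
cat > s8.py <<'E'
from h import *
a=cv2.imread("pics/top7.png"); h=cv2.cvtColor(a,cv2.COLOR_BGR2HSV); m=cv2.inRange(h,(8,70,215),(25,200,255)); g=np.zeros_like(m); g[210:250,260:300]=m[210:250,260:300]
c=max(cv2.findContours(g,0,2)[0],key=cv2.contourArea); r=cv2.minAreaRect(c); print(r,on_z("top",r[0],117),"pad",tray(0,-138))
R=rot(YAW,0)@FLIP; B=tcp(bar(100),R)
robot.set_gripper(36,20); robot.goto(B+[0,0,80],R); print(robot.move_straight(B,100,f_stop=8)); st("down")
robot.set_gripper(0,20); st("grip")
for k in range(92,35,-8):
    robot.move_straight(tcp(bar(k),R),120); st(k)
    if np.linalg.norm(robot.get_state()['wrist_force'])>50 or robot.get_state()['finger_gap']<8: st("ABORT"); break
E
python3 s8.py
```

```text
((275.5, 229.0), (14.0, 15.0), 90.0) [425.   62.5 117. ] pad [425.1  61.    0. ]
False
down 36.2 gap 35.6 grip 0.0 F [0.1 0.7 0.1] [450.4 245.  430.9]
grip 36.6 gap 10.1 grip 19.6 F [-0.9  0.2  3.9] [450.4 245.  430.7]
92 37.0 gap 10.2 grip 20.2 F [-1.9  0.1  7.6] [446.1 213.1 435.1]
84 37.4 gap 10.3 grip 20.4 F [-1.2 -1.2  5.7] [441.8 181.3 434.6]
76 37.8 gap 10.3 grip 20.2 F [ 0.1 -0.4  1.3] [437.4 149.7 429.8]
68 38.2 gap 10.3 grip 19.9 F [ 1.8 -0.  -3.1] [433.1 118.8 420.7]
60 38.7 gap 9.8 grip 19.8 F [ 1.6  1.4 -4.6] [429.1  89.5 407.6]
52 39.1 gap 10.4 grip 19.8 F [-0.   1.9 -3.3] [425.4  62.3 390.5]
44 39.5 gap 10.2 grip 19.8 F [ 0.3  0.4 -3.2] [422.   37.8 369.8]
36 39.9 gap 10.3 grip 19.9 F [ 0.2  1.5 -2.5] [419.1  16.3 345.6]
```

```bash
cat > s9.py <<'E'
from h import *
R=rot(YAW,0)@FLIP; f0=robot.get_state()['wrist_force'][2]
for k in np.arange(35,26.9,-0.5):
    s=robot.move_straight(tcp(bar(k),R),15,f_stop=4); f=robot.get_state()['wrist_force'][2]
    print(k,s,round(f,1),end='; ')
    if f>f0+3.5 : break
st("end")
robot.pause(.3); st("settled"); cv2.imwrite("pics/s9.png",get_image("side")[:,:,::-1])
E
python3 s9.py
```

```text
35.0 False -3.4; 34.5 False -4.4; 34.0 False -3.8; 33.5 False -3.4; 33.0 False -2.9; 32.5 False -2.5; 32.0 False -2.1; 31.5 False -1.3; 31.0 False -0.2; 30.5 False -0.3; 30.0 True 8.8; end 43.1 gap 10.1 grip 20.8 F [-2.   1.4  8.8] [417.2   2.6 326.1]
settled 43.4 gap 10.1 grip 20.8 F [-2.3  1.6  8.3] [417.2   2.6 326.1]
```

```bash
cat > s10.py <<'E'
from h import *
p=np.array(robot.get_state()['eef_pos'])
for k in range(1,5):
    robot.move_straight(p+[0,0,.4*k],10)
    if robot.get_state()['wrist_force'][2]<2: break
st("eased"); robot.set_gripper(20,20); robot.set_gripper(34); st("open")
robot.move_straight(np.array(robot.get_state()['eef_pos'])+[0,0,120],100); st("up")
R=rot(YAW,0)@FLIP
robot.goto([300,200,520],R); robot.goto([133,500,450],R)
a,b=get_image("top"),get_image("side")
im=np.vstack([a[150:300,150:430],b[130:280,170:450]])[:,:,::-1]
cv2.imwrite("pics/s10.png",cv2.resize(im,None,fx=2,fy=2,interpolation=cv2.INTER_CUBIC)); st("clear")
E
python3 s10.py
```

```text
eased 43.7 gap 10.3 grip 20.1 F [1.8 5.5 0. ] [417.3   2.8 326.6]
open 44.2 gap 33.9 grip 0.0 F [ 0.2 -0.3  0.7] [417.2   2.6 326.5]
up 45.6 gap 33.9 grip 0.0 F [-1.  -0.4  0.5] [417.1   2.6 446. ]Traceback (most recent call last):
  File "s10.py", line 9, in <module>
    robot.goto([300,200,520],R); robot.goto([133,500,450],R)
                                 ~~~~~~~~~~^^^^^^^^^^^^^^^^^
workcell.MotionError: the arm cannot take that pose within its joint ranges
```

Run:
```python
from h import *
a,b=get_image("top"),get_image("side")
im=np.vstack([a[150:300,150:430],b[130:280,170:450]])[:,:,::-1]
cv2.imwrite("pics/s10.png",cv2.resize(im,None,fx=2,fy=2,interpolation=cv2.INTER_CUBIC)); st("clear")
print("bar(30) top px in crop",[(proj("top",bar(30)+np.array([np.cos(np.radians(YAW))*s,np.sin(np.radians(YAW))*s,0]))-150)*2 for s in(70,-70)])
```

```text
clear 46.6 gap 33.8 grip 0.0 F [ 0.2 -0.3  0.7] [300.7 199.4 519.5]
bar(30) top px in crop [array([301.3, 107.9]), array([285. , 213.5])]
```

View pics/s10.png

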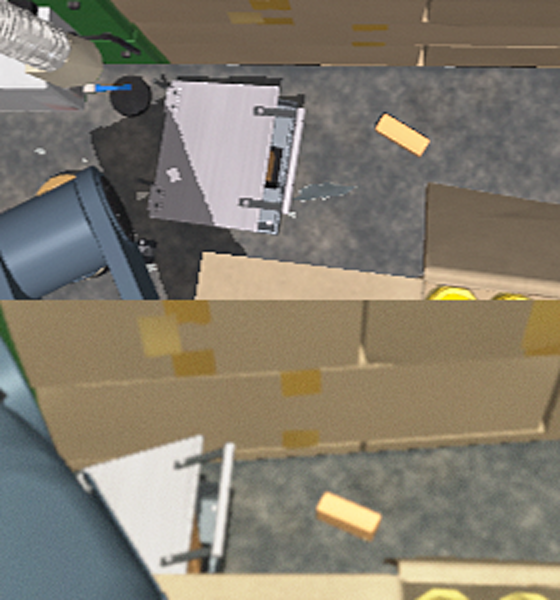

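The cover rests propped on the block: the bar runs from about (301,108) to (288,213) in the crop, which matches the prediction for 30°. The arm is clear, so I hand in.

```bash
python3 -c "
from workcell import workorder; print(workorder.finish_job())"
```

```text
the job is handed in; nothing more can be done
None
```

I handed the job in at about 47 s with the cover propped at about 30° on the upright block over the pad and the arm clear; no verdict was returned, and I did not measure whether the lids, bottle or tape moved.

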